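# Stand up the fallen bookend and close the cookbook row

### The arm

A 6-joint arm with a two-finger parallel gripper is mounted at the origin on the work surface. World frame = base frame: x ahead of the robot, y to its left, z up, the work surface at z = 0. Lengths are in m, angles in rad, forces in N, time in s.
With the tool pointing down it reaches from about 0.35 to 1 m from the base axis. Payload 7.1 kg.
Tool frame: the origin (TCP) lies between the finger pads; the fingertips stand 22 mm ahead of it and the grasp point (between the pads) lies 3 mm ahead of it; x points along the fingers, y is the direction in which the jaws open and shut, and the axes are right-handed (so a half turn about x gives the same grasp; the last joint's range is limited). The gripper opens to 85 mm and grips with 20 to 120 N. Pads are 22 mm wide; open, the fingers measure 114 mm over their backs; the gripper's body (76 mm by 85 mm) begins 54 mm behind the grasp point. The pads swing forward as they close: fully open they stand 13 mm farther back than shut.
Start: joints at [1.253, 0.423, 1.63, -0, 1.089, -0.019], TCP at [0.184, 0.597, 0.253] pointing down, gripper open.
Joint ranges: [-3, 3], [-0.9, 2.11], [0.09, 2.58], [-1.31, 4.45], [0.11, 2.69], [-2.54, 2.54]. Speed limits (rad/s): [2.39, 2.39, 3.01, 3.14, 3.14, 3.14].

### API

Orientations are given as a rotation vector (axis times angle).
In Python, from rig import manip gives the robot as it stands. The module is installed in compiled form; this text tells all that it offers. Calls block until the motion is done:
- manip.move_to(position, orientation): joint-space move of the TCP to a pose.
- manip.servo_line(position, orientation=None, rate=0.15): straight line of the TCP; orientation=None keeps the orientation; rate is the mean speed in m/s.
- manip.set_joints(angles): joint-space move.
- manip.command_gripper(opening, f_grip=None): finger opening in m; f_grip is the grip in N (None keeps the last); returns when the fingers have stopped.
- manip.hold(seconds).
- manip.solve_ik(position, orientation): joint angles nearest the present ones, or None.
- manip.camera(name): name is "scene" or "top" or "wrist"; returns a dict with "image" (480x640x3 uint8, red, green, blue), "fx", "fy", "cx", "cy" (pixels), "cam_to_world" (4x4, takes a point from camera to world coordinates); the wrist camera has in their place "mount" (4x4, takes a point from camera to tool coordinates, whose origin is the TCP and whose axes are the tool frame's). Camera axes: x right, y down, z forward; pixel columns grow to the right and rows downward; lengths in m; the calibration is good to about 2 mm. A picture is of the moment at which its call begins: read the wrist's pose just before it. There is no depth.
A pose or a line that the arm cannot do raises manip.IKError and nothing moves.
- manip.sign_off(): hands the job in, once; it reports no verdict.
Readings, each from a call of its own:
- manip.get_time(): time.
- manip.get_joint_positions(): joint angles.
- manip.get_joint_vel(): joint speeds.
- manip.get_tau(): joint torques, N m.
- manip.get_position(): TCP position.
- manip.get_ee_rot(): TCP orientation.
- manip.get_contact_force(): force on the tool from outside, world axes, zero at the start.
- manip.get_torque(): the same for the moment, N m.
- manip.get_width(): finger opening in m.
Only numpy, scipy, OpenCV 4.12 (cv2) and the standard library are available. Lean on these libraries where they do the work, as an engineer would, in place of code of your own. Each camera call takes 0.05 s, during which the arm holds its last target. There are 200 camera calls.

### The job

Some cookbooks have been taken out of the row beside the food processor, and the brass and walnut bookend has fallen on its back into the gap. Push on its foot to tip it back up until it stands upright on the wooden foot, then push it along the counter until its brass back is flush against the outer cookbook and holds the row. Only push it, never pick it up off the counter; do not shove the books along, and leave everything else where it is.

Things in the scene. Friction and masses are not known exactly. Their poses are not given: they have to be found in the camera images.
- bookend: loose L-shaped bookend: walnut foot 120 x 110 x 18 mm, brass-coloured upright 120 mm wide, 6 mm thick, top 140 mm above the foot's underside. Origin: middle of the heel (bottom edge where back face meets foot's underside). Own z runs up the upright; the back face is the plane y = 0 and looks to +y; the foot spans y 0 to -110 mm, z 0 to 18 mm, x -60 to +60 mm. x stays level
- foot_end (a point): middle of the free end face (120 x 18 mm) of the bookend's foot, at own y = -110, z = 9 mm. At the start the bookend lies on its back: upright flat on the counter, own z pointing at the books within 0.17 rad, and the foot standing straight up, this end on top, its underside facing away from the books
- foot_face (a point): on the inner (upper) face of the foot, 85 mm out from the heel, own z = 18 mm: pushed away from the books here, the bookend turns about its heel (about 2 to 3 N). Centre of mass 50 mm up the upright and 25 mm out along the foot, so about 63 degrees up it drops on its foot by itself. Pushed much lower it slides instead
- heel_near (a point): end of the bookend's heel edge at own x = -60 mm (the end nearer the robot). The bookend weighs 0.34 to 0.52 kg and slides on the counter at about 2 to 6 N
- heel_far (a point): the other end of the heel edge, at own x = +60 mm (farther from the robot)
- book_outer: the outer, sage green cookbook, nearest the bookend: loose, upright, 190 mm (own x) x 42 mm (own y) x 250 mm high, about 1 kg. Origin: centre of its underside; own -y points along the row to the bookend, so the cover to be met is the face at own y = -21 mm. At the start the gap between this cover and the top of the fallen upright is 20 to 60 mm
- book_middle: terracotta cookbook in the middle of the row, loose, upright, 190 x 28 x 225 mm; origin: centre of the underside, own z up
- book_inner: navy cookbook next to the processor, loose, upright, 190 x 36 x 245 mm; origin: centre of the underside, own z up
- processor: food processor motor base, fixed, ivory, 250 mm (own x) x 180 mm (own y) x 210 mm high with its spindle; origin: centre of the underside. The row of books stands against its own -y side; front with the lever at own -x
- pulse_lever (a joint): chrome pulse lever, 55 mm long, sticking out of the front of the processor 85 mm above the counter; rad, 0 at rest, grows when pressed down, sprung
- glass_bowl: smoked glass bowl, 180 mm across, 85 mm high, loose; origin: centre of the underside; stands beside the processor, on the side away from the books
- butter_dish: white ceramic butter dish, 105 x 175 mm, 17 mm high, loose; origin: centre of the underside; stands beyond the bookend, seen from the robot
- butter_lid: its white lid, standing in the dish, 82 x 148 mm, its knob 84 mm above the counter; origin: centre of its lower rim
- egg_ring: red silicone egg ring, 100 mm across, 16 mm high with a small tab, loose; origin: centre of the underside; past the bookend, on the robot's side
- garlic_press: steel garlic press lying on the counter, 195 mm along own x, 80 mm wide, 30 mm high, loose; origin: under its middle; past the bookend, in line with the row
Mind the look-alikes: they are no part of the job. Leave any turquoise look-alike of the book_inner alone. What is shaped like the book_outer but purple is not meant.

How it is judged:
On the way:
1. the bookend stands upright on its foot (angle between bookend's own z axis and vertical below 0.07 rad and height (world z) of bookend below 0.005 m and angular speed of bookend below 0.3 rad/s), for 0.2 s.
At the end, for the whole second after the job is handed in: The bookend stands upright (4 degrees), at rest, both heel ends within 7 mm of the outer book's cover, its middle within 60 mm of the cover's; the books stand upright (4 degrees), at rest, moved under 25 mm; bowl, butter dish, lid, egg ring and garlic press moved under 20 mm (angle between each of bookend, book_inner, book_middle, book_outer's own z axis and vertical below 0.07 rad and height (world z) of bookend below 0.005 m and y of heel_near in the frame of book_outer between -0.028 and -0.017 m and y of heel_far in the frame of book_outer between -0.028 and -0.017 m and x of bookend in the frame of book_outer between -0.06 and 0.06 m and linear speed of each of bookend, book_inner, book_middle, book_outer below 0.01 m/s and angular speed of bookend below 0.05 rad/s and distance of each of book_inner, book_middle, book_outer from where it was at the start of the episode below 0.025 m and distance of each of glass_bowl, butter_dish, butter_lid, egg_ring, garlic_press from where it was at the start of the episode below 0.02 m); the robot touches nothing.
It fails at once if the bookend is picked up: its heel leaves the counter by more than 15 mm (height (world z) of each of heel_near, heel_far above 0.015 m).
It fails at once if a book is shoved more than 25 mm or tips over (distance of any of book_inner, book_middle, book_outer from where it was at the start of the episode above 0.025 m or angle between any of book_inner, book_middle, book_outer's own z axis and vertical above 0.25 rad).
It fails at once if bowl, butter dish, lid, egg ring or garlic press is moved by more than 20 mm (distance of any of glass_bowl, butter_dish, butter_lid, egg_ring, garlic_press from where it was at the start of the episode above 0.02 m).
It fails at once if the pulse lever is pressed (value of joint pulse_lever above 0.12 rad).
It also fails if it takes over 61 s, if anything falls off the work surface, if the arm or the gripper's body presses on something with over 40 N, if the wrist force passes 120 N, or if a joint passes its speed limit or range.

## Working session

There is one attempt and no reset: what is moved stays moved. The work goes in short steps, each a Python script; the robot and the scene stay as the last script left them, time stands still between calls to the robot, and variables do not carry over. Pictures are saved under pics/ and viewed, about 8 in all and at most 12, crops included, and the job is handed in when it is done.

```bash
mkdir -p pics
cat > h.py <<'E'
import numpy as np, cv2
from rig import manip
def snap(n,f):
    c=manip.camera(n); cv2.imwrite(f'pics/{f}.png',c['image'][:,:,::-1]); np.save(f'pics/{n}.npy',{k:v for k,v in c.items()},allow_pickle=True); return c
def load(n): return np.load(f'pics/{n}.npy',allow_pickle=True).item()
def ray(c,u,v,z,T=None):
    T=c['cam_to_world'] if T is None else T
    T=np.array(T); d=T[:3,:3]@np.array([(u-c['cx'])/c['fx'],(v-c['cy'])/c['fy'],1]); o=T[:3,3]
    return o+d*(z-o[2])/d[2]
def proj(c,p):
    T=np.linalg.inv(np.array(c['cam_to_world'])); q=T[:3,:3]@np.array(p)+T[:3,3]
    return np.array([c['fx']*q[0]/q[2]+c['cx'],c['fy']*q[1]/q[2]+c['cy']])
E
python3 - <<'E'
from h import *
for n in('scene','top'):
    c=snap(n,n+'0'); print(n,c['fx'],c['cx'],c['cy'],np.round(c['cam_to_world'],3).tolist())
print(manip.get_time(),manip.get_ee_rot(),manip.get_width())
E
```

```text
scene 600.7459529798305 321.59734576372847 227.0294382376087 [[0.897, -0.42, 0.137, 0.279], [-0.441, -0.849, 0.292, -0.422], [-0.006, -0.322, -0.947, 1.704], [0.0, 0.0, 0.0, 1.0]]
top 607.9220328547348 316.21784800363844 245.7597542941436 [[-0.019, -0.996, 0.086, 0.405], [-1.0, 0.019, 0.0, 0.089], [-0.002, -0.086, -0.996, 1.497], [0.0, 0.0, 0.0, 1.0]]
0.1 [ 0.2334274   1.55829152 -0.23562804] 0.08519335569266537
```

View pics/scene0.png

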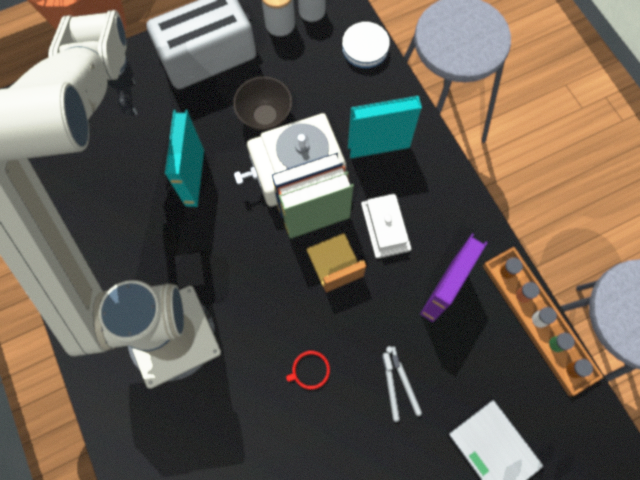

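View pics/top0.png

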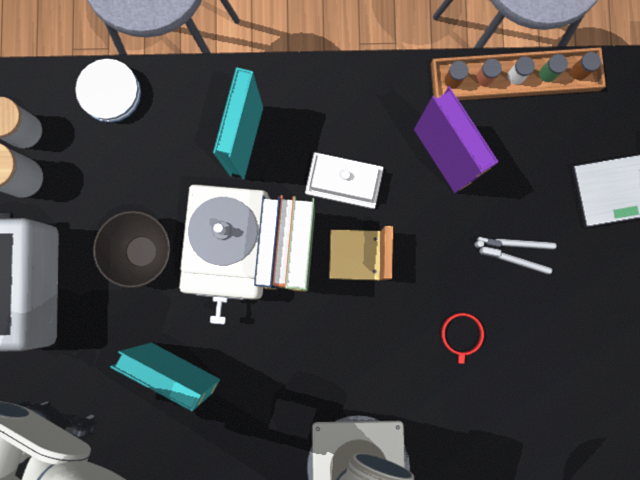

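The top view shows the fallen bookend at about (360,254), with its brass plate at u 330–382 and its walnut foot at u 380–393. The row of books is at (262–313, 245), green outermost. Look-alikes are the turquoise books at (238,122) and (165,375) and the purple one at (455,140). The egg ring is at (463,334), the press at (515,253) and the butter dish at (345,180). I'll check the choice in a close crop.

Run:
```python
import cv2
i=cv2.imread('pics/top0.png')[185:305,250:410]; cv2.imwrite('pics/c1.png',cv2.resize(i,None,fx=5,fy=5,interpolation=cv2.INTER_CUBIC))
```

```text
(no output)
```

View pics/c1.png

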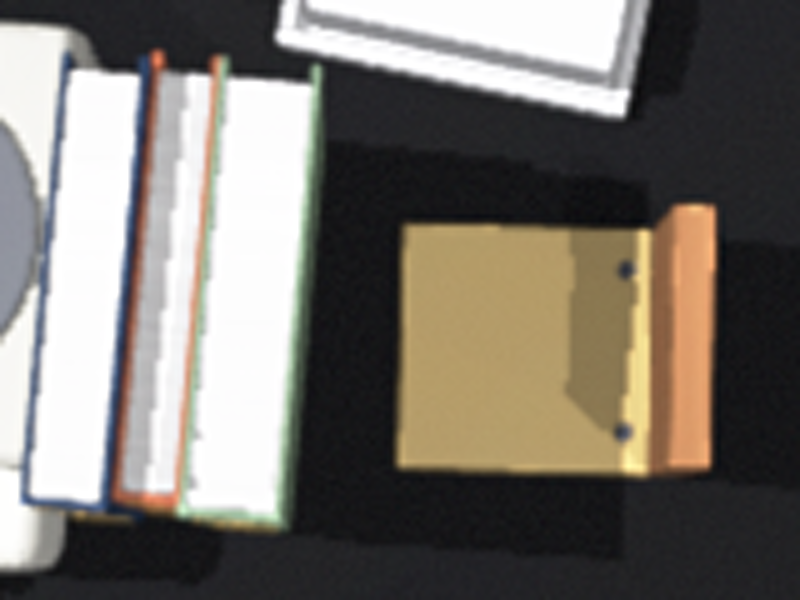

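The crop confirms the green outer book, with its cover's top edge running (318,65)–(290,525). The plate's top corners are (403,223) and (397,468). The foot's end on the underside edge is (716,205)–(711,470).

Run:
```python
from h import *
c=load('top')
P={}
for k,(x,y,z) in dict(bookfar=(320,65,.25),booknear=(290,525,.25),platefar=(403,223,.006),platenear=(397,468,.006),footfar=(716,205,.11),footnear=(711,470,.11),footInfar=(672,205,.11),footInnear=(667,470,.11),dishNear=(627,117,.017),dishL=(278,42,.017)).items():
    P[k]=ray(c,250+(x+.5)/5-.5,185+(y+.5)/5-.5,z); print(k,P[k].round(4))
for a,b in(('bookfar','booknear'),('platefar','platenear'),('footfar','footnear')):
    d=P[a]-P[b]; print(a,np.linalg.norm(d).round(4),'angle',np.arctan2(d[1],d[0]).round(4),'mid',((P[a]+P[b])/2).round(4))
for k,(u,v) in dict(ring=(463,334),tab=(461,360),press=(478,243),pressend=(555,245)).items(): print(k,ray(c,u,v,.015).round(3))
# scene check projections
s=load('scene')
for k in('bookfar','booknear','platefar','platenear','footfar','footnear'): print(k,proj(s,P[k]).round(1))
print(manip.get_ee_rot(),[t.__name__ if hasattr(t,'__name__') else t for t in[]])
i=cv2.imread('pics/scene0.png')
for k in('bookfar','booknear','platefar','platenear','footfar','footnear'):
    cv2.circle(i,tuple(int(round(q*16)) for q in proj(s,P[k])),16,(0,0,255),-1,shift=4)
cv2.imwrite('pics/c2.png',cv2.resize(i[150:310,240:420],None,fx=4,fy=4,interpolation=cv2.INTER_CUBIC)[:600])
```

```text
bookfar [0.6136 0.0929 0.25  ]
booknear [0.4236 0.1087 0.25  ]
platefar [0.5748 0.0542 0.006 ]
platenear [0.4541 0.0597 0.006 ]
footfar [ 0.5685 -0.0872  0.11  ]
footnear [ 0.4471 -0.0813  0.11  ]
footInfar [ 0.5689 -0.067   0.11  ]
footInnear [ 0.4474 -0.0613  0.11  ]
dishNear [ 0.6238 -0.0566  0.017 ]
dishL [0.6644 0.1142 0.017 ]
bookfar 0.1906 angle -0.083 mid [0.5186 0.1008 0.25  ]
platefar 0.1208 angle -0.0452 mid [0.5144 0.057  0.006 ]
footfar 0.1216 angle -0.0485 mid [ 0.5078 -0.0843  0.11  ]
ring [ 0.313 -0.261  0.015]
tab [ 0.251 -0.254  0.015]
press [ 0.533 -0.306  0.015]
pressend [ 0.524 -0.494  0.015]
bookfar [352.9 185.7]
booknear [284.6 210.8]
platefar [343.7 233.6]
platenear [306.3 249.2]
footfar [366.1 266.7]
footnear [325.4 283.9]
[ 0.2334274   1.55829152 -0.23562804] []
```

View pics/c2.png

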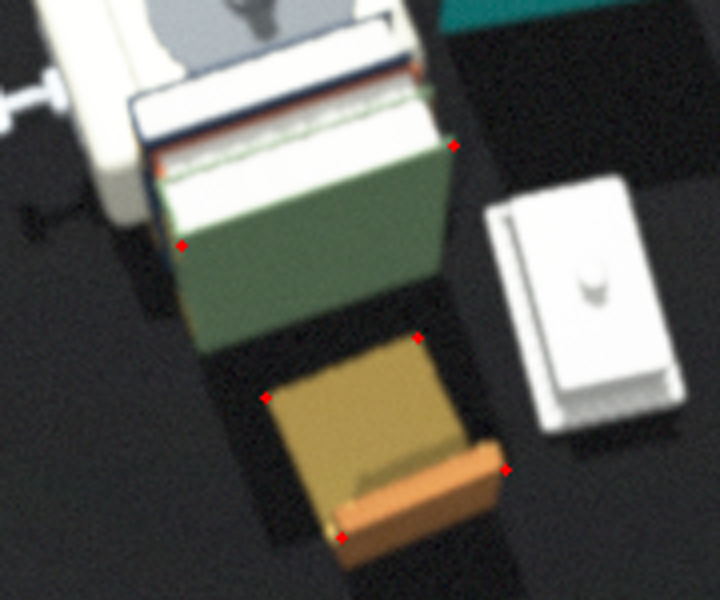

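```bash
cat >> h.py <<'E'
from scipy.spatial.transform import Rotation as R
def down(a,flip=1):
    y=flip*np.array([np.cos(a),np.sin(a),0]); x=np.array([0,0,-1.]); return R.from_matrix(np.c_[x,y,np.cross(x,y)]).as_rotvec()
A=-0.047; E=np.array([np.cos(A),np.sin(A),0]); N=np.array([-np.sin(A),np.cos(A),0]); HEEL=np.array([.508,-.0843,0]); Z=np.array([0,0,1.])
def tip(t,back=0.): # TCP for tilt t
    return HEEL+N*(-.085*np.sin(t)+.018*np.cos(t)+.011+back)+Z*(.085*np.cos(t)+.018*np.sin(t)+.022)
E
python3 - <<'E'
from h import *
p=manip.get_position()
try: manip.servo_line([p[0],p[1],.42],rate=.25)
except manip.IKError as e: print('ik',e)
top=tip(0,.025)
best=None
for f in(1,-1):
    q=manip.solve_ik(top,down(A,f)); print(f,None if q is None else np.round(q,2))
    if q is not None and (best is None or abs(q[5])<abs(best[1][5])): best=(f,q)
f=best[0]; print('flip',f); open('flip','w').write(str(f))
manip.command_gripper(0.0,20)
manip.move_to([top[0],top[1],.40],down(A,f))
print(manip.get_position(),manip.get_time())
manip.servo_line(top,rate=.2)
print(manip.get_position(),manip.get_time(),manip.get_contact_force(),manip.get_width())
snap('scene','scene1')
i=cv2.imread('pics/scene1.png'); cv2.imwrite('pics/c3.png',cv2.resize(i[150:310,240:420],None,fx=3.5,fy=3.5))
E
```

```text
1 [-0.08  0.49  1.97 -0.    0.69 -0.04]
-1 None
flip 1
[ 0.51066275 -0.02971322  0.39999452] 4.1917
[ 0.51113925 -0.03039655  0.10780316] 5.8083 [-0.23401439 -0.32719754 -0.02622206] 0.00015876243540793652
```

View pics/c3.png

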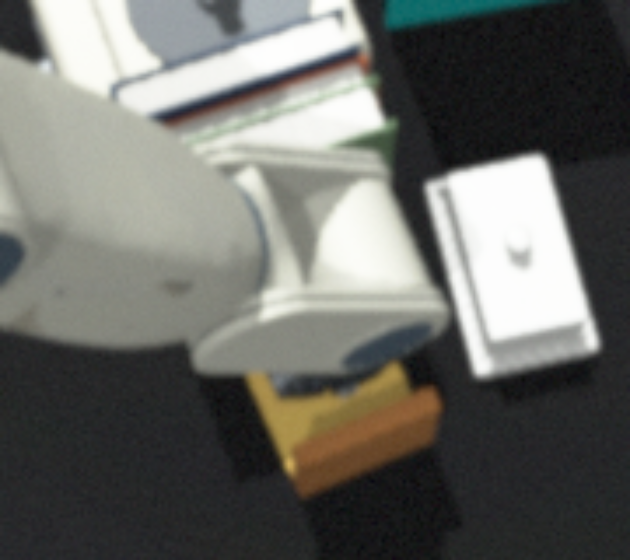

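The gripper is in place between the book and the foot, clear of both. Next comes the tipping push.

Run:
```python
from h import *
for b in(.012,.004,0): manip.servo_line(tip(0,b),rate=.05)
print(manip.get_contact_force().round(2))
for d in range(5,76,5):
    manip.servo_line(tip(np.radians(d)),rate=.05)
    print(d,np.round(manip.get_contact_force(),2),round(manip.get_time(),2))
manip.hold(.3)
p=manip.get_position(); manip.servo_line(p+np.array([0,0,.3]),rate=.25)
c=snap('top','top2'); i=cv2.imread('pics/top2.png'); cv2.imwrite('pics/c4.png',cv2.resize(i[185:305,250:430],None,fx=4,fy=4,interpolation=cv2.INTER_CUBIC))
```

```text
[0.82 1.55 0.33]
5 [ 0.37  2.99 -1.81] 7.12
10 [ 0.25  0.24 -0.41] 7.42
15 [0.56 2.47 1.36] 7.72
20 [0.62 1.89 0.82] 8.03
25 [0.89 1.41 1.83] 8.32
30 [0.65 0.97 2.29] 8.62
35 [0.39 1.14 1.88] 8.93
40 [0.35 0.39 0.52] 9.22
45 [0.66 1.51 0.96] 9.53
50 [ 0.97  1.6  -0.13] 9.82
55 [-0.1   2.02  0.39] 10.12
60 [-0.23  0.17 -0.35] 10.43
65 [ 0.15 -0.42 -0.56] 10.72
70 [ 0.14 -0.57 -0.62] 11.03
75 [ 0.02 -0.37  0.79] 11.32
```

View pics/c4.png

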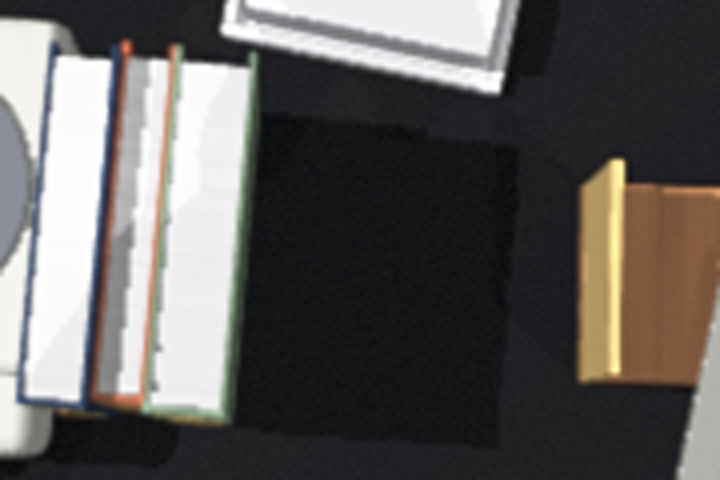

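The bookend stands upright: the brass heel edge runs (580,185)–(579,382) in the crop, and the books look unmoved. I'll compute its pose and set up behind the foot end.

Run:
```python
from h import *
c=load('top')
q=lambda x,y,z: ray(c,250+(x+.5)/4-.5,185+(y+.5)/4-.5,z)
f,n=q(580,185,0),q(578.5,382,0); print('heel',f.round(4),n.round(4),np.arctan2(*(f-n)[1::-1]).round(3),np.linalg.norm(f-n).round(4))
f,n=q(613,160,.14),q(608,378,.14); print('top',f.round(4),n.round(4),np.arctan2(*(f-n)[1::-1]).round(3),np.linalg.norm(f-n).round(4))
for f,n in((q(257,53,.25),q(230,423,.25)),): print('book',f.round(4),n.round(4),np.arctan2(*(f-n)[1::-1]).round(3))
print(manip.get_position())
```

```text
heel [ 0.5683 -0.1053  0.    ] [ 0.4465 -0.1007  0.    ] -0.038 0.1218
top [ 0.5668 -0.1061  0.14  ] [ 0.4446 -0.0995  0.14  ] -0.054 0.1224
book [0.613  0.0924 0.25  ] [0.4221 0.1097 0.25  ] -0.091
[ 0.50426127 -0.15041817  0.36002264]
```

```bash
cat >> h.py <<'E'
H1=np.array([.507,-.103,0]); B=-.085; NB=np.array([-np.sin(B),np.cos(B),0])
COVER=np.array([.5186,.1008,0])
E
python3 - <<'E'
from h import *
F=lambda: np.round(manip.get_contact_force(),2)
manip.command_gripper(.060,20)
s=H1-N*(.110+.011+.022)
manip.servo_line([s[0],s[1],.30],orientation=down(A),rate=.2)
manip.servo_line([s[0],s[1],.05],rate=.2)
f0=F(); print('f0',f0)
z=.032
while z>.004:
    manip.servo_line([s[0],s[1],z],rate=.03); f=F()
    if f[2]-f0[2]>2.5: break
    z-=.002
print('floor z',z,f)
z+=.004; manip.servo_line([s[0],s[1],z],rate=.03)
open('z','w').write(str(z))
f0=F(); print(manip.get_position(),f0,manip.get_width(),manip.get_time())
# approach to contact
for k in range(1,20):
    p=s+N*.002*k; p[2]=z; manip.servo_line(p,rate=.03); f=F()
    if f0[1]-f[1]<-1.2 or f0[1]-f[1]>1.2: print('contact',k,f); break
print(manip.get_position(),manip.get_time())
snap('wrist','w1');snap('scene','scene3')
i=cv2.imread('pics/scene3.png'); cv2.imwrite('pics/c5.png',cv2.resize(i[170:350,240:440],None,fx=3.2,fy=3.2))
E
```

```text
f0 [-0.52 -0.34 -0.23]
floor z 0.015999999999999986 [-1.68  0.85 11.22]
[ 0.50040223 -0.24591962  0.02012787] [ 0.   -0.09 -0.43] 0.05985754190201063 18.775
contact 10 [ 0.65  1.18 -0.37]
[ 0.50117468 -0.22572322  0.01996974] 21.275
```

View pics/c5.png

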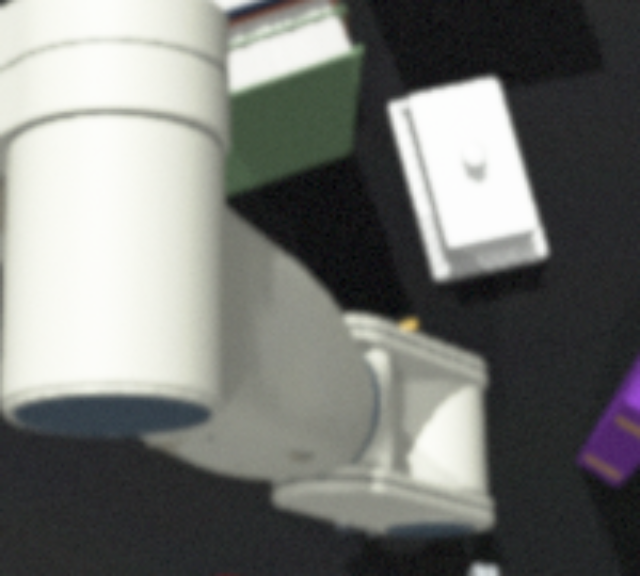

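Run:
```python
from h import *
F=lambda: np.round(manip.get_contact_force(),2)
z=float(open('z').read())
def go(d,a,rate=.05):
    n=np.array([-np.sin(a),np.cos(a),0]); p=H1+NB*d-n*.121; p[2]=z
    manip.servo_line(p,orientation=down(a),rate=rate); print(round(d,3),F(),round(manip.get_time(),2))
for d,a in((.01,A),(.04,A),(.07,-.056),(.10,-.066),(.13,-.076),(.16,B),(.184,B)): go(d,a)
p=manip.get_position(); print(p)
snap('top','top3'); snap('wrist','w2')
i=cv2.imread('pics/top3.png'); cv2.imwrite('pics/c6.png',cv2.resize(i[185:305,250:410],None,fx=5,fy=5,interpolation=cv2.INTER_CUBIC))
```

```text
0.01 [ 0.01 -0.48  0.46] 21.77
0.04 [ 0.41 -0.33 -0.03] 22.52
0.07 [-0.87  0.51 -0.08] 23.27
0.1 [-0.79  0.71  0.73] 24.02
0.13 [-0.96  0.39 -0.04] 24.77
0.16 [-0.32 -0.22 -0.4 ] 25.52
0.184 [ 0.03 -0.28 -0.31] 26.15
[ 0.51235024 -0.03982403  0.01998905]
```

View pics/c6.png

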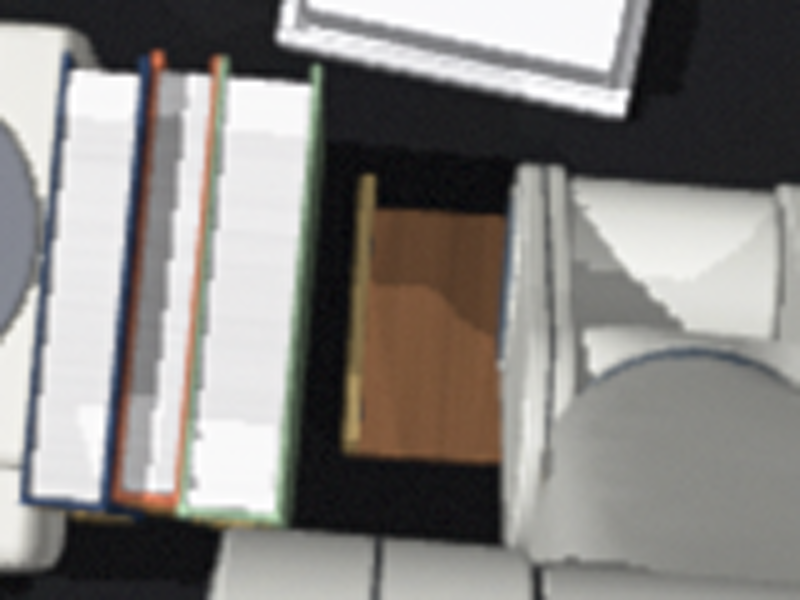

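The bookend has been pushed upright to near the book. Its brass top back edge is (361,176)–(344,455), and the cover is still at (320,65)–(290,525).

Run:
```python
from h import *
c=load('top')
q=lambda x,y,z: ray(c,250+(x+.5)/5-.5,185+(y+.5)/5-.5,z)
f,n=q(361,176,.14),q(344,455,.14); a=np.arctan2(*(f-n)[1::-1]); m=(f+n)/2
bf,bn=q(320,65,.25),q(290,525,.25); e=(bf-bn)/np.linalg.norm(bf-bn); nn=np.array([-e[1],e[0],0])
gaps=[(bn-x)@nn for x in(f,n)]; print('yaw',a.round(3),'book',np.arctan2(e[1],e[0]).round(3),m.round(4),'gaps far,near',np.round(gaps,4))
z=float(open('z').read()); p0=manip.get_position(); p0[2]=z
F=lambda: np.mean([manip.get_contact_force() for _ in range(1)],axis=0)
g=min(gaps); base=[]
d=0; G=max(g-.006,0); 
manip.servo_line(p0+NB*G,rate=.03); d=G
for k in range(16):
    d+=.001; manip.servo_line(p0+NB*d,rate=.02)
    fs=[]
    for _ in range(4): manip.hold(.03); fs.append(manip.get_contact_force())
    f=np.mean(fs,axis=0)@NB; print(round(d,4),f.round(2),manip.get_torque().round(2)[2],round(manip.get_time(),1))
    if f<-7: break
snap('top','top4'); i=cv2.imread('pics/top4.png'); cv2.imwrite('pics/c7.png',cv2.resize(i[185:305,250:410],None,fx=5,fy=5,interpolation=cv2.INTER_CUBIC))
```

```text
yaw -0.08 book -0.083 [0.5186 0.0808 0.14  ] gaps far,near [0.0198 0.0201]
0.0148 -0.08 -0.02 27.2
0.0158 -2.05 -0.01 27.6
0.0168 -2.05 -0.03 28.0
0.0178 -1.76 -0.0 28.4
0.0188 -1.23 -0.02 28.8
0.0198 -1.2 0.03 29.2
0.0208 -1.92 -0.05 29.6
0.0218 -3.67 -0.07 29.9
0.0228 -5.09 -0.2 30.3
0.0238 -7.91 -0.21 30.7
```

View pics/c7.png

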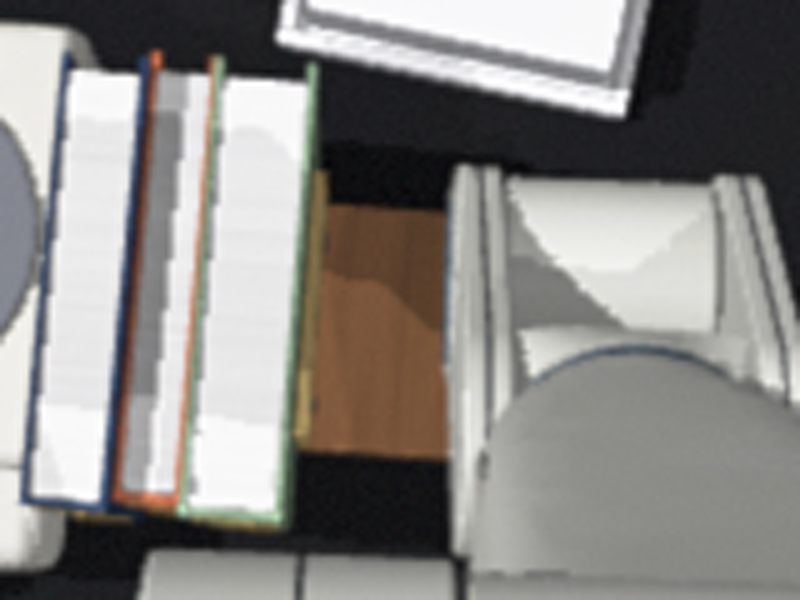

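Contact with the book shows in both the picture and the force rise to 8 N. The brass lies along the cover, and the book's far end has moved only about a millimetre. I'll back off straight, lift, and check.

Run:
```python
from h import *
p=manip.get_position(); manip.servo_line(p-NB*.05,rate=.05); p=manip.get_position()
manip.servo_line(p+Z*.10,rate=.15); manip.servo_line([.47,-.33,.35],rate=.2)
manip.hold(.3); snap('top','top5'); print(manip.get_time(),manip.get_contact_force())
i=cv2.imread('pics/top5.png'); cv2.imwrite('pics/c8.png',cv2.resize(i[185:305,250:410],None,fx=5,fy=5,interpolation=cv2.INTER_CUBIC))
d=cv2.absdiff(i,cv2.imread('pics/top0.png')).max(2)
for n,(u0,v0,u1,v1) in dict(dish=(300,145,390,212),bowl=(88,205,175,292),ring=(438,308,490,366),press=(470,230,560,276)).items(): print(n,(d[v0:v1,u0:u1]>50).sum())
```

```text
34.9833 [ 0.76794854 -0.57776035  0.41237378]
dish 29
bowl 0
ring 0
press 622
```

View pics/c8.png

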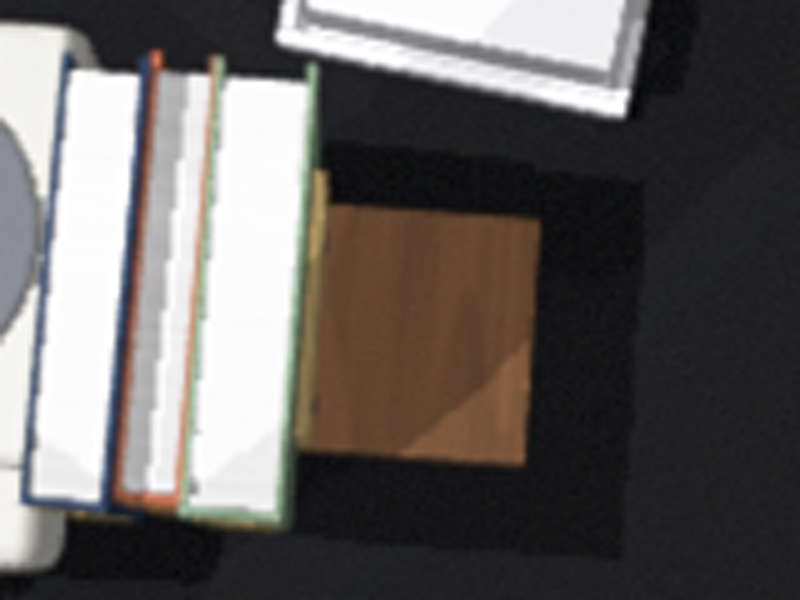

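Run:
```python
from h import *
c=load('top')
q=lambda x,y,z: ray(c,250+(x+.5)/5-.5,185+(y+.5)/5-.5,z)
bf,bn=q(317,65,.25),q(290,525,.25); e=(bf-bn)/np.linalg.norm(bf-bn); nn=np.array([-e[1],e[0],0])
f,n=q(540.5,218,.018),q(526,466,.018)
print('heel gaps far/near (foot end)',[round((bn-x)@nn-.110,4) for x in(f,n)],'lat',((f+n)/2-(bf+bn)/2)@e,np.linalg.norm(f-n))
f,n=q(319,171,.14),q(297,442,.14); print('top back gaps',[round((bn-x)@nn,4) for x in(f,n)])
manip.servo_line([.40,-.45,.40],rate=.2); manip.hold(.3)
manip.camera('scene'); snap('top','top6'); i=cv2.imread('pics/top6.png'); d=cv2.absdiff(i,cv2.imread('pics/top0.png')).max(2)
print('press diff',(d[230:276,470:560]>50).sum()); print(manip.get_time())
cv2.imwrite('pics/c9.png',i[180:380,400:640])
```

```text
heel gaps far/near (foot end) [np.float64(-0.0003), np.float64(-0.0011)] lat 0.0037714999437572817 0.12155342904034168
top back gaps [np.float64(0.0018), np.float64(-0.0009)]
press diff 0
36.275
```

View pics/c9.png

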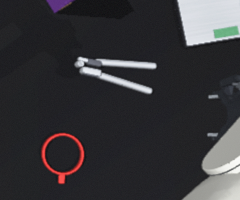

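The press and the ring are where they were. The heel gaps are about 0 mm at both ends (within ±2 mm), so I'm handing in.

```bash
python3 -c "
from rig import manip
manip.sign_off()"
```

```text
the job is handed in; nothing more can be done
```

I tipped the bookend upright with closed fingers on the inner face of its foot, then pushed it along the counter from the foot's end until the brass back met the green book. The job is handed in; no verdict is reported.

- **Tipping:** it took no more than about 3 N. The bookend slid about 18 mm away from the books while doing so, which I measured and allowed for in the push.
- **Final push:** I stopped at about 8 N against the book, 36 s into the 61 s allowed.
- **Fit at the end:** the heel-to-cover gaps measure 0 ± 2 mm at both ends, and the middle is 4 mm off the cover's middle. The bookend stands upright.
- **Books and other objects:** the outer book's far end moved about 1–2 mm; the other books showed no visible shift. The bowl, ring and press areas match the first picture. The dish area differed by only 29 pixels, which I put down to shadow.
- **Checks that disagreed or were skipped:** the first press comparison differed because the arm stood in front of it; repeated with the arm clear, it showed no difference. I did not check the pulse lever separately.

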